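# Slide the drilling template home under the sprung clips

## Robot

A 6-joint arm with a two-finger parallel gripper is mounted at the origin on a cart in front of the work surface, level with it; the furniture and walls round the work are solid. World frame = base frame: x ahead of the robot, y to its left, z up, the work surface at z = 0. Lengths are in m, angles in rad, forces in N, time in s.
With the tool pointing down it reaches from about 0.25 to 0.725 m from the base axis. Payload 4 kg.
Tool frame: the origin (TCP) lies midway between the tips of the shut fingers; the grasp point (between the pads) lies 19 mm behind it; z points along the fingers, y is the line along which they close (so a half turn about z gives the same grasp; the last joint's range is limited). The gripper opens to 85 mm and grips with 20 to 120 N. Pads are 22 mm wide; open, the fingers measure 114 mm over their backs; the gripper's body (76 mm by 85 mm) begins 54 mm behind the grasp point. The pads swing forward as they close: fully open they stand 13 mm farther back than shut.
Start: joints at [1.316, 0.241, 0.005, 1.335, 0, 1.571], TCP at [0.126, 0.484, 0.231] pointing down, gripper open.
Joint ranges: [-2.72, 2.72], [-1.05, 1.87], [-1.09, 1.28], [-1.99, 2.15], [-1.42, 1.44], [-3.14, 3.14]. Speed limits (rad/s): [2.79, 2.79, 3.14, 3.14, 3.14, 3.14].

## Interface

Orientations are given as a unit quaternion [x, y, z, w].
In Python, from workcell import get_obs, imaging, workorder gives the robot as it stands.
- The arm moves only by the shell command python3 -m jog 'ROWS'. ROWS is a JSON list of rows, 1 to 10 of them, each of 7 numbers: a rotation vector rx, ry, rz in rad, then dx, dy, dz in m, then the finger opening in m; each row is the pose to reach, as a shift and turn from the pose commanded when the command began, along the tool's axes at that moment; what a row does not reach only later rows make up. A row lasts 1/8 s, in which the tool goes at most 0.0625 m and 0.188 rad, less where a joint would pass 70% of its speed; a pose out of reach is approached as far as the arm can. The fingers move at their own pace and stop on an object; the grip force is fixed at half the most. Time passes only in rows, so rows that do not move let the fingers close. It prints the time, the measured TCP pose, the force, the opening and the grip force at its end.
- get_obs(): the state, without advancing time (a new reading comes with each control period).
- imaging.camera(name): name is "side" or "top" or "wrist"; returns (picture, depth): 420x560x3 uint8, red, green, blue; 420x560 float32, m along the optical axis (not along the pixel's ray), 0 where there is no reading.
- imaging.calibration(name): a dict with "mtx" (3x3 intrinsics, pixels), "R" (3x3) and "t" (3): a world point X has camera coordinates R X + t. Camera axes: x right, y down, z forward; pixel columns grow to the right and rows downward; lengths in m; the calibration is good to about 2 mm. A picture is of the moment at which its call begins: read the wrist's pose just before it. calibration takes no time and is no camera call; for the wrist camera it gives the pose at the moment of the call.
- workorder.job_done(): hands the job in; it is judged then, once.
The state is a dict: "clock": time; "joint_pos": joint angles; "joint_vel": joint speeds; "tau": joint torques, N m; "eef_pos": TCP position; "tool_rot": TCP orientation; "ft_force": force on the tool from outside, world axes, zero at the start; "ft_torque": the same for the moment, N m; "grip_width": finger opening in m; "grasp_force": force on a finger pad.
Only numpy, scipy, OpenCV 4.12 (cv2) and the standard library are available. Lean on these libraries where they do the work, as an engineer would, in place of code of your own. Each camera call takes 0.05 s, during which the arm holds its last target. There are 200 camera calls.

## Task

Pick the metal drilling template up by its wooden handle, lay it flat on the bed of the fixture with its bevelled end towards the clips, and slide it in between the guide rails so that both sprung clips ride up on it, until it presses lightly on the delicate sprung end stop and both clips have snapped down into its cross groove. The stop is not always in the same place: push gently and feel for it rather than force it, then let go and leave the other things on the bench where they are.

Things in the scene. Friction and masses are not known exactly. Their poses are not given: they have to be found in the camera images.
- template: Flat aluminium drilling template, 126 (x) x 60 (y) x 10 mm, 0.2 to 0.3 kg, lying on the bench. Origin: centre of its underside; +x points to its bevelled front edge at x = +63 mm
- template_handle (a point): top centre of the template's dark wooden handle block, 30 (x) x 24 (y) mm, that stands on the plate from z = 10 to z = 44 mm, centred 35 mm behind the template's origin; axes as the template. Grip it across its 24 mm, from above, with the fingers either side in y and their tips clear of the plate
- template_groove (a point): centre of the groove that runs across the whole top of the template: from x = +12 to +26 mm of its frame, 6 mm deep; this point is at x = +19 mm, on the groove's floor 4 mm above the underside. The bevel in front rises from 4 mm thick at x = +63 to the full 10 mm at x = +43
- fixture: Fixed plywood clamping fixture on the bench, 255 x 120 mm. Origin at bench level; +x is the way the template is pushed in, +y its left. Its top, the bed, is 18 mm above the origin, from x = -135 (open end) to +120 mm, y = -60 to +60. An aluminium head across its far end carries two sprung clips and a buffered end stop
- fixture_mouth (a point): middle of the mouth between the two dark wooden guide rails, on the bed, at x = +8 mm of the fixture. From here the rails run to x = +48, 8 mm high, inner faces 64 mm apart (y = -32, +32 mm); on the near side they flare out to about 77 mm apart at x = -16
- fixture_clips (a point): point on the bed under the two clip noses in the head's MIDDLE setting (x = +28 mm of the fixture). The true noses are up to 15 mm nearer or farther. They are at y = +18 and -18 mm, 16 mm wide, 7 mm thick, undersides 5.5 mm above the bed; each presses down with 2 to 3 N. Pushing the template under both takes up to about 14 N as they climb the bevel, then 4 to 8 N
- fixture_stop (a point): foot of the end stop's face in the head's MIDDLE setting (x = +70 mm of the fixture). The head with stop and clips is locked up to 15 mm nearer or farther, not measured: feel for it. Touching the stop, the template's origin is at x = +7 mm, give or take 15; the noses drop in the groove 1.5 mm before that. Head up to 24 mm above the bed
- buffer (a joint): how far the sprung end-stop pad (58 mm wide, top 11 mm above the bed) is pushed in, m: 0 free, 8 N per mm, springs back. It is delicate: never push it in by more than 1.5 mm (12 N); a light press of 3 to 8 N is right
- clip_left (a joint): angle of the clip on the fixture's +y side, rad: 0 down (also when dropped into the groove), about 0.08 when its nose rides on top of the template; springs back to 0
- clip_right (a joint): the same for the clip on the fixture's -y side
- tape_measure: yellow and black tape measure, 38 x 102 x 65 mm, standing; origin under its centre. Bystander to be left alone
- pencil: red pencil, 12 x 158 x 8 mm, its length along its own y; origin under its centre. Bystander to be left alone
- sanding_block: cork sanding block, 60 x 111 x 30 mm; origin under its centre. Bystander to be left alone
- screw_box: open green box of screws, 80 x 110 x 28 mm; origin under its centre. Bystander to be left alone
- spring_clamp: small black spring clamp lying flat, 62 x 113 x 21 mm; origin under its centre. Bystander to be left alone

How it is judged:
On the way, in this order (a step that is already met when the one before it is completed fails the run):
1. the template lies flat in the fixture with both clips ridden up on it (value of joint each of clip_left, clip_right above 0.05 rad and y of template in the frame of fixture between -0.005 and 0.005 m and z of template in the frame of fixture between 0.015 and 0.0215 m and angle between template's own z axis and vertical below 0.06 rad and angle between the x axis of template and the x axis of fixture, either way round below 0.07 rad), for 0.1 s.
2. the template presses lightly on the end stop (pushed in by over 0.25 mm, 2 N) with both clips snapped down into its groove (value of joint buffer above 0.00025 m and value of joint each of clip_left, clip_right below 0.025 rad and y of template in the frame of fixture between -0.005 and 0.005 m and z of template in the frame of fixture between 0.015 and 0.0215 m and angle between template's own z axis and vertical below 0.06 rad and angle between the x axis of template and the x axis of fixture, either way round below 0.07 rad), for 0.05 s.
At the end, for the whole second after the job is handed in: The template lies flat on the fixture's bed (within 3.5 mm in height, 0.06 rad tilt, 0.07 rad yaw, 5 mm sideways), pushed in to its home range (origin between x = -13 and +26 mm in the fixture's frame), both clips down again in its groove (below 0.025 rad), at rest and released (value of joint each of clip_left, clip_right below 0.025 rad and x of template in the frame of fixture between -0.013 and 0.026 m and y of template in the frame of fixture between -0.005 and 0.005 m and z of template in the frame of fixture between 0.015 and 0.0215 m and angle between template's own z axis and vertical below 0.06 rad and angle between the x axis of template and the x axis of fixture, either way round below 0.07 rad and linear speed of template below 0.01 m/s); the robot touches nothing.
It fails at once if the end stop pushed in by more than 1.5 mm (12 N) (value of joint buffer above 0.0015 m).
It fails at once if a bystander moved by more than 25 mm (distance of any of tape_measure, pencil, sanding_block, screw_box, spring_clamp from where it was at the start of the episode above 0.025 m).
It also fails if it takes over 67 s, if anything falls off the work surface, if the arm or the gripper's body presses on something with over 40 N, if the wrist force passes 120 N, or if a joint passes its speed limit or range.

## Working session

There is one attempt and no reset: what is moved stays moved. The work goes in short steps, Python scripts to look and compute and a shell command to move; the robot and the scene stay as the last step left them, time stands still between calls to the robot, and variables do not carry over. Pictures are saved under pics/ and viewed, at most 10 in all, crops included, and the job is handed in when it is done.

```bash
mkdir -p pics; python3 - <<'E'
from workcell import get_obs, imaging
import cv2,numpy as np
for n in("top","side"):
    p,d=imaging.camera(n); cv2.imwrite(f"pics/{n}0.png",p[:,:,::-1]); np.savez(f"{n}0.npz",p=p,d=d,**imaging.calibration(n))
o=get_obs(); print({k:np.round(v,4) for k,v in o.items()})
E
```

```text
{'clock': np.float64(0.1), 'joint_pos': array([ 1.316 ,  0.2413,  0.0039,  1.3352, -0.    ,  1.5708]), 'joint_vel': array([ 0.0012, -0.0012,  0.0019, -0.0024, -0.0027,  0.0021]), 'tau': array([-1.00000e-04, -3.73138e+01,  2.53010e+01,  1.09000e-02,
       -0.00000e+00, -0.00000e+00]), 'eef_pos': array([0.1259, 0.4833, 0.2305]), 'tool_rot': array([ 1.271e-01,  9.919e-01, -9.000e-04, -1.000e-04]), 'ft_force': array([ 0.053 ,  0.3837, -0.3202]), 'ft_torque': array([-0.0143, -0.0206,  0.0556]), 'grasp_force': np.float64(0.0), 'grip_width': np.float64(0.0854)}
```

View pics/top0.png

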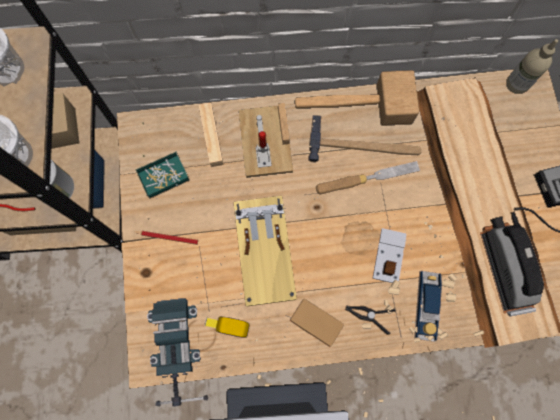

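View pics/side0.png

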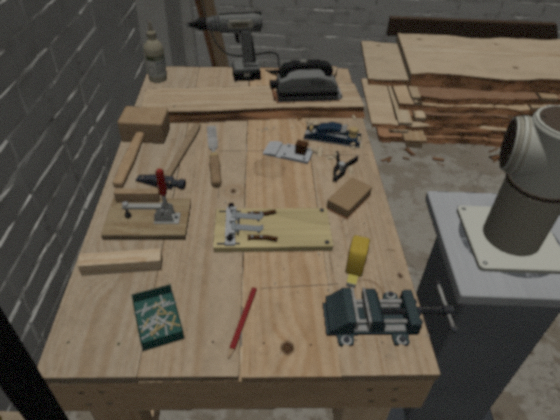

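The top view shows the fixture around (265,250), its head up at (260,212), and the template around (390,255) with its handle at (390,268), so its bevel points up. In the side view the fixture is at (275,229) and the template at (288,152).

```bash
cat > h.py <<'E'
import numpy as np,cv2
def ray(c,px,z):
    K,R,t=c["mtx"],c["R"],c["t"]; px=np.atleast_2d(px).astype(float)
    d=(R.T@np.linalg.inv(K)@np.c_[px,np.ones(len(px))].T).T; o=-R.T@t
    return o+d*((z-o[2])/d[:,2])[:,None]
def proj(c,X):
    q=(c["R"]@np.atleast_2d(X).T).T+c["t"]; q=(c["mtx"]@q.T).T; return q[:,:2]/q[:,2:]
E
python3 - <<'E'
from h import *
f=dict(np.load("top0.npz")); p=f["p"]; hsv=cv2.cvtColor(p,cv2.COLOR_RGB2HSV)
print(-f["R"].T@f["t"])
def big(m,roi):
    k=np.zeros_like(m); x0,y0,x1,y1=roi; k[y0:y1,x0:x1]=m[y0:y1,x0:x1]
    k=cv2.morphologyEx(k,cv2.MORPH_CLOSE,np.ones((3,3)))
    c=max(cv2.findContours(k,0,2)[0],key=cv2.contourArea); return c
for nm,m,roi,z in[("tmpl",cv2.inRange(hsv,(0,0,110),(179,55,255)),(360,215,420,295),.010),
  ("handle",cv2.inRange(hsv,(0,60,0),(20,255,110)),(376,255,402,280),.044),
  ("fix",cv2.inRange(hsv,(22,80,120),(35,255,255)),(220,190,310,310),.018)]:
    c=big(m,roi); r=cv2.minAreaRect(c); b=cv2.boxPoints(r); w=ray(f,b,z)
    print(nm,cv2.contourArea(c),b.round(1).tolist(),'\n',w[:,:2].round(4).tolist(),w.mean(0).round(4),[np.linalg.norm(w[i]-w[(i+1)%4]).round(4) for i in range(4)])
print([ (p[y,x],hsv[y,x]) for x,y in[(265,275),(230,275),(390,245),(390,268)]])
a=cv2.resize(p[185:315,225:310],None,fx=4.4,fy=4.4,interpolation=2);b=cv2.resize(p[185:315,345:430],None,fx=4.4,fy=4.4,interpolation=2)
cv2.imwrite("pics/crop1.png",np.hstack([a,b])[:,:,::-1])
E
```

```text
[ 0.29225876 -0.00541895  1.19182625]
tmpl 1243.0 [[372.1000061035156, 279.1000061035156], [381.0, 227.6999969482422], [406.70001220703125, 232.10000610351562], [397.79998779296875, 283.5]] 
 [[0.4407, -0.2459], [0.5636, -0.2815], [0.5485, -0.3421], [0.4263, -0.3051]] [ 0.4948 -0.2936  0.01  ] [np.float64(0.128), np.float64(0.0625), np.float64(0.1277), np.float64(0.0609)]
handle 113.5 [[383.0, 273.20001220703125], [385.1000061035156, 260.3999938964844], [395.5, 262.1000061035156], [393.3999938964844, 274.8999938964844]] 
 [[0.4484, -0.2655], [0.4777, -0.2739], [0.4721, -0.2973], [0.4428, -0.2888]] [ 0.4603 -0.2814  0.044 ] [np.float64(0.0305), np.float64(0.0241), np.float64(0.0305), np.float64(0.024)]
fix 69.0 [[237.0, 220.0], [244.0, 220.0], [244.0, 250.0], [237.0, 250.0]] 
 [[0.6034, 0.0653], [0.6023, 0.0484], [0.5286, 0.0521], [0.5297, 0.0688]] [0.566  0.0586 0.018 ] [np.float64(0.0169), np.float64(0.0738), np.float64(0.0167), np.float64(0.0738)]
[(array([215, 186, 122], dtype=uint8), array([ 21, 110, 215], dtype=uint8)), (array([216, 165, 116], dtype=uint8), array([ 15, 118, 216], dtype=uint8)), (array([162, 161, 168], dtype=uint8), array([124,  11, 168], dtype=uint8)), (array([94, 58, 31], dtype=uint8), array([ 13, 171,  94], dtype=uint8))]
```

View pics/crop1.png

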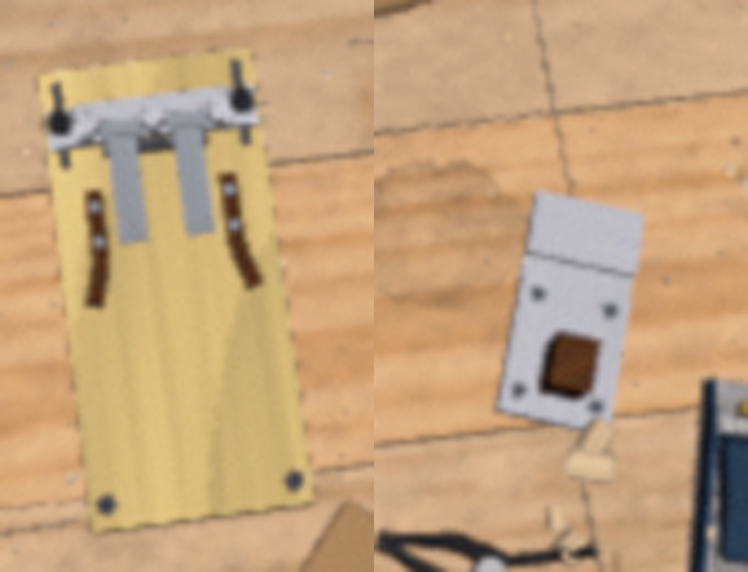

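The crop shows the plate with its groove line at about (580,263) and the handle block at (572,362), so the front is up. The fixture corners are near (40,75), (252,48), (312,500) and (92,530), and the rails run between x≈95 and 250.

```bash
python3 - <<'E'
from h import *
f=dict(np.load("top0.npz")); hsv=cv2.cvtColor(f["p"],cv2.COLOR_RGB2HSV)
m=cv2.inRange(hsv,(19,70,90),(40,255,255)); k=np.zeros_like(m); k[190:310,225:305]=m[190:310,225:305]
k=cv2.morphologyEx(k,cv2.MORPH_OPEN,np.ones((3,3)));k=cv2.morphologyEx(k,cv2.MORPH_CLOSE,np.ones((5,5)))
n,l,s,_=cv2.connectedComponentsWithStats(k); pts=np.argwhere(l>0)[:,::-1].astype(np.float32)
big=[i for i in range(1,n) if s[i,4]>60]; pts=np.argwhere(np.isin(l,big))[:,::-1].astype(np.float32)
def rep(n,b):
    w=ray(f,b,.018); print(n,b.round(1).tolist(),w[:,:2].round(4).tolist(),w.mean(0).round(4),[np.linalg.norm(w[i]-w[(i+1)%4]).round(4) for i in range(4)])
    for i in (0,1):
        e=w[i+1]-w[i]; print(np.arctan2(e[1],e[0]).round(4))
rep("fix",cv2.boxPoints(cv2.minAreaRect(pts)))
rep("eye",np.array([[40,75],[252,48],[312,500],[92,530]])/4.4+[224.6,184.6])
# rails dark brown
for x0,x1 in((240,252),(270,288)):
    r=cv2.inRange(hsv,(0,80,0),(18,255,140)); k=np.zeros_like(r); k[220:258,x0:x1]=r[220:258,x0:x1]
    q=np.argwhere(k>0)[:,::-1]; w=ray(f,q,.026)
    for a in range(220,258,3):
        g=q[(q[:,1]>=a)&(q[:,1]<a+3)]
        if len(g): print(a,ray(f,g.mean(0),.026)[0][:2].round(4),len(g),end=';')
    print()
g=dict(np.load("side0.npz")); h2=cv2.cvtColor(g["p"],cv2.COLOR_RGB2HSV)
for nm,r,mm,z in(("handle",(290,138,312,156),cv2.inRange(h2,(0,60,0),(20,255,110)),.034),("plate",(260,138,318,168),cv2.inRange(h2,(0,0,110),(179,40,255)),.01)):
    k=np.zeros_like(mm);k[r[1]:r[3],r[0]:r[2]]=mm[r[1]:r[3],r[0]:r[2]]
    q=np.argwhere(k>0)[:,::-1]; print(nm,len(q),q.mean(0),ray(g,q.mean(0),z))
print("side expect",proj(g,[[.4611,-.283,.034],[.4948,-.2936,.01]]),-g["R"].T@g["t"])
E
```

```text
fix [[232.89999389648438, 201.10000610351562], [283.29998779296875, 195.10000610351562], [295.8999938964844, 299.79998779296875], [245.5, 305.8999938964844]] [[0.6516, 0.073], [0.659, -0.0509], [0.403, -0.0623], [0.3967, 0.0554]] [0.5276 0.0038 0.018 ] [np.float64(0.1241), np.float64(0.2562), np.float64(0.1179), np.float64(0.2555)]
-1.5115
-3.0969
eye [[233.7, 201.6], [281.9, 195.5], [295.5, 298.2], [245.5, 305.1]] [[0.6502, 0.0711], [0.6581, -0.0472], [0.4067, -0.0617], [0.3985, 0.0552]] [0.5284 0.0044 0.018 ] [np.float64(0.1186), np.float64(0.2518), np.float64(0.1172), np.float64(0.2522)]
-1.504
-3.0842
226 [0.5802 0.0442] 1;229 [0.5767 0.0444] 5;232 [0.5669 0.0431] 8;235 [0.5605 0.0441] 12;238 [0.5555 0.0431] 2;241 [0.5455 0.0423] 11;244 [0.5385 0.0428] 12;247 [0.5313 0.0444] 13;250 [0.5242 0.0459] 12;253 [0.5184 0.0468] 7;
223 [ 0.5832 -0.0293] 5;226 [ 0.5796 -0.0276] 3;229 [ 0.5694 -0.0302] 8;232 [ 0.5632 -0.03  ] 11;235 [ 0.553 -0.033] 1;238 [ 0.5482 -0.0315] 12;241 [ 0.5408 -0.0326] 12;244 [ 0.5336 -0.0355] 13;247 [ 0.5262 -0.0379] 12;
handle 144 [301.76388889 145.22222222] [[ 0.46117966 -0.28030558  0.034     ]]
plate 493 [285.12373225 150.46653144] [[ 0.50400562 -0.28744416  0.01      ]]
side expect [[301.77923132 144.62776553]
 [288.58248611 149.23861156]] [0.52215907 0.74556984 0.75693918]
```

```bash
cat >> h.py <<'E'
from scipy.spatial.transform import Rotation as Ro
def plan(o,pos,yaw,cmd=None):
    """tool-axis shift & turn from present pose to pos with tool pointing down and tool y at world angle yaw+90deg"""
    R0=Ro.from_quat(o["tool_rot"]); c,s=np.cos(yaw),np.sin(yaw)
    R1=Ro.from_matrix(np.array([[-c,-s,0],[-s,c,0],[0,0,-1]]).T.T)
    R1=Ro.from_matrix(np.c_[[-c,-s,0],[-s,c,0],[0,0,-1]])
    d=R0.inv().apply(np.array(pos)-o["eef_pos"]); r=(R0.inv()*R1).as_rotvec()
    print("rot",r.round(4),"d",d.round(4),"rows>=",np.linalg.norm(d)/.0625,np.linalg.norm(r)/.188)
E
python3 - <<'E'
from h import *; from workcell import get_obs
plan(get_obs(),[.4605,-.282,.15],-.285)
E
```

```text
rot [-0.0018  0.      0.0301] d [-0.5167 -0.6561  0.0817] rows>= 13.426326321845607 0.16064792277721915
```

```bash
python3 -m jog '[[0,0,0.03,-0.5167,-0.6561,0,0.05],[0,0,0.03,-0.5167,-0.6561,0,0.05],[0,0,0.03,-0.5167,-0.6561,0,0.05],[0,0,0.03,-0.5167,-0.6561,0,0.05],[0,0,0.03,-0.5167,-0.6561,0,0.05],[0,0,0.03,-0.5167,-0.6561,0,0.05],[0,0,0.03,-0.5167,-0.6561,0,0.05],[0,0,0.03,-0.5167,-0.6561,0,0.05],[0,0,0.03,-0.5167,-0.6561,0,0.05],[0,0,0.03,-0.5167,-0.6561,0,0.05]]'
python3 - <<'E'
from h import *; from workcell import get_obs
plan(get_obs(),[.4605,-.282,.15],-.285)
E
```

```text
clock: 1.35
eef_pos: [0.3767, -0.0909, 0.2313]
tool_rot: [0.142, 0.99, 0.0, 0.0]
ft_force: [1.2, 1.1, 1.3]
grip_width: 0.0497
grasp_force: 0.0
rot [ 0.0005  0.0004 -0.0006] d [-0.1342 -0.1598  0.0812] rows>= 3.582499729851864 0.004615583156664288
```

```bash
python3 -m jog '[[0,0,0,-0.134,-0.16,0.08,0.05],[0,0,0,-0.134,-0.16,0.08,0.05],[0,0,0,-0.134,-0.16,0.08,0.05],[0,0,0,-0.134,-0.16,0.08,0.05],[0,0,0,-0.134,-0.16,0.08,0.05]]'
python3 - <<'E'
from h import *; from workcell import get_obs,imaging
o=get_obs(); c=imaging.calibration("wrist"); p,d=imaging.camera("wrist"); cv2.imwrite("pics/w1.png",p[:,:,::-1])
np.savez("w1.npz",p=p,d=d,**c)
print(proj(c,[[.4605,-.282,.044],[.4948,-.2936,.01]]), -c["R"].T@c["t"])
plan(o,[.4605,-.282,.016],-.285)
E
```

```text
clock: 1.98
eef_pos: [0.4595, -0.2815, 0.1488]
tool_rot: [0.143, 0.99, 0.001, -0.002]
ft_force: [-0.5, 0.9, -0.2]
grip_width: 0.05
grasp_force: 0.0
[[272.29639705 210.56764982]
 [270.62086969 241.72473412]] [ 0.39322739 -0.26167928  0.2915304 ]
rot [ 0.0009 -0.0036 -0.0027] d [-0.0016 -0.0003  0.1328] rows>= 2.12565752294333 0.02455659206242004
```

View pics/w1.png

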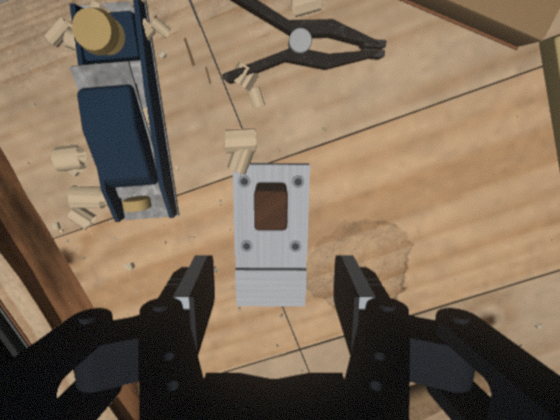

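The wrist view shows the handle's block at about (271,208), within a pixel or two of the predicted (272,210), and the plate is square with the fingers. The plane on the left is clear.

```bash
python3 -m jog '[[0,0,0,-0.001,0,0.06,0.05],[0,0,0,-0.001,0,0.11,0.05],[0,0,0,-0.001,0,0.132,0.05],[0,0,0,-0.001,0,0.132,0.05],[0,0,0,-0.001,0,0.132,0.01],[0,0,0,-0.001,0,0.132,0.01],[0,0,0,-0.001,0,0.132,0.01],[0,0,0,-0.001,0,0.132,0.01]]'
```

```text
clock: 3.02
eef_pos: [0.4626, -0.2812, 0.0217]
tool_rot: [0.142, 0.99, -0.001, 0.002]
ft_force: [-1.0, 1.0, 6.2]
grip_width: 0.0229
grasp_force: 60.3
```

```bash
python3 -m jog '[[0,0,0,0,0,-0.02,0.01],[0,0,0,0,0,-0.06,0.01],[0,0,0,0,0,-0.08,0.01],[0,0,0,0,0,-0.08,0.01]]'
python3 - <<'E'
from h import *; from workcell import get_obs,imaging
p,d=imaging.camera("wrist"); cv2.imwrite("pics/w2.png",p[:,:,::-1])
for n in("side",):
    q,d=imaging.camera(n);c=imaging.calibration(n); u,v=proj(c,get_obs()["eef_pos"])[0].astype(int); print(u,v)
    s=cv2.resize(q[max(v-50,0):v+50,u-70:u+70],(560,400),interpolation=2)
    cv2.imwrite("pics/s2.png",s[:,:,::-1])
o=get_obs();print(o["eef_pos"],o["ft_force"],Ro.from_quat(o["tool_rot"]).as_matrix().round(4))
plan(o,[.4,.0,.16],.055)
E
```

```text
clock: 3.52
eef_pos: [0.4625, -0.2809, 0.1014]
tool_rot: [0.142, 0.99, -0.001, 0.002]
ft_force: [0.6, -0.0, -3.1]
grip_width: 0.0228
grasp_force: 59.2
303 124
[ 0.46062408 -0.27985957  0.09877079] [-7.19124442e-02 -3.86414912e-04 -3.48509165e+00] [[-9.597e-01  2.809e-01 -6.000e-04]
 [ 2.809e-01  9.597e-01  6.000e-04]
 [ 7.000e-04  4.000e-04 -1.000e+00]]
rot [ 0.0005 -0.0007 -0.3397] d [ 0.1368  0.2516 -0.061 ] rows>= 4.685178023219166 1.8070322837672113
```

View pics/w2.png

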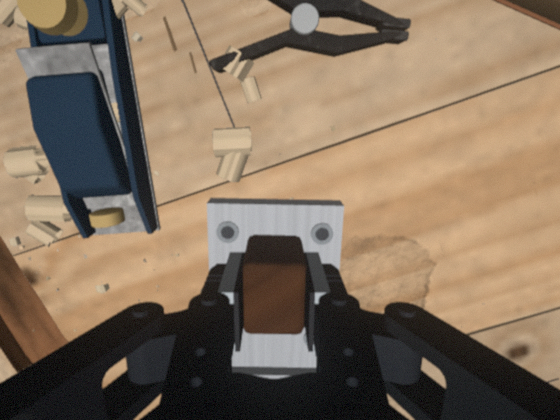

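View pics/s2.png

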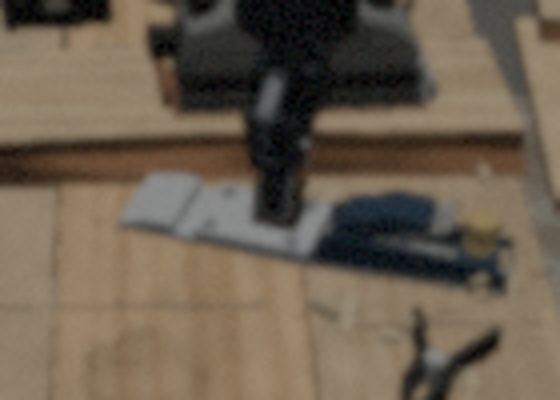

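The template is held level between the fingers: the wrist view has the handle centred at (274,290) and the side view shows the plate clear of the bench.

```bash
python3 - <<'E'
from h import *; from workcell import get_obs
plan(get_obs(),[.4347,-.0011,.10],.057)
E
```

```text
rot [ 0.0006 -0.0007 -0.3417] d [ 0.1032  0.2603 -0.001 ] rows>= 4.479441921218157 1.8176705477900672
```

```bash
python3 -m jog '[[0,0,-0.06,0.02,0.05,-0.01,0.01],[0,0,-0.14,0.04,0.1,-0.01,0.01],[0,0,-0.21,0.06,0.15,-0.01,0.01],[0,0,-0.28,0.08,0.2,-0.01,0.01],[0,0,-0.342,0.1032,0.2603,0,0.01],[0,0,-0.342,0.1032,0.2603,0,0.01],[0,0,-0.342,0.1032,0.2603,0,0.01]]'
python3 - <<'E'
from h import *; from workcell import get_obs,imaging
P=[get_obs()]
p,d=imaging.camera("wrist"); c=imaging.calibration("wrist")
t,dt=imaging.camera("top"); ct=imaging.calibration("top"); np.savez("t3.npz",p=t,d=dt,**ct); np.savez("w3.npz",p=p,d=d,**c)
a=cv2.resize(t[185:315,225:310],None,fx=4,fy=4,interpolation=2)
b=cv2.resize(p,(400,300)); b=cv2.copyMakeBorder(b,0,220,0,0,0)
cv2.imwrite("pics/m3.png",np.hstack([a,b])[:,:,::-1])
for i in range(4): imaging.camera("top"); P.append(get_obs())
print(np.mean([o["eef_pos"] for o in P],0),np.std([o["eef_pos"] for o in P],0)); o=get_obs(); plan(o,[.4347,-.0011,.10],.057); print(o["ft_force"],o["clock"])
E
```

```text
clock: 4.5
eef_pos: [0.4343, -0.0012, 0.0983]
tool_rot: [-0.029, 1.0, -0.0, -0.001]
ft_force: [0.2, 0.2, -2.2]
grip_width: 0.0232
grasp_force: 59.7
[ 0.43510838 -0.00237806  0.09900775] [0.00040246 0.00059427 0.0003511 ]
rot [-0.0001  0.     -0.0023] d [ 0.0005  0.0016 -0.0007] rows>= 0.028822883154531104 0.012297021115675754
[ 0.09134078 -0.18638516 -2.56323922] 4.8
```

View pics/m3.png

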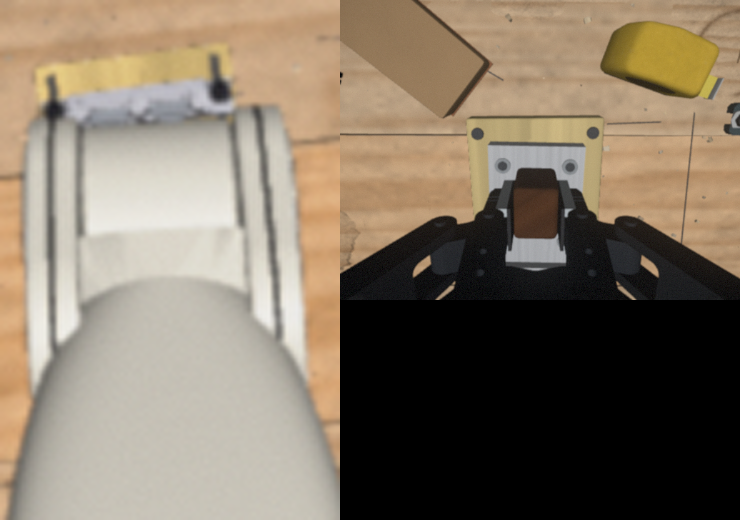

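The wrist view shows the plate centred over the bed: the rear bed corners are at (469,117) and (604,116), and the plate edges at 489 and 584. The top view is hidden by the arm.

```bash
python3 - <<'E'
from h import *; from workcell import get_obs
f=dict(np.load("w3.npz")); p=f["p"]; hsv=cv2.cvtColor(p,cv2.COLOR_RGB2HSV)
m=cv2.inRange(hsv,(19,70,90),(40,255,255)); m[:150]=0; m[300:]=0; m[:,:170]=0;m[:,385:]=0
for r in range(168,250,10):
    c=np.flatnonzero(m[r]); w=ray(f,[[c[0],r],[c[-1]+1,r]],.018); print(r,c[0],c[-1],w[:,:2].round(4).tolist(),w.mean(0)[:2].round(4))
for c in (200,240,300,340):
    r=np.flatnonzero(m[:,c]); print(c,r[0],ray(f,[c,r[0]],.018).round(4))
q=cv2.inRange(hsv,(0,0,110),(179,45,255)); 
for r in (205,225,240):
    c=np.flatnonzero(q[r,190:360])+190; w=ray(f,[[c[0],r],[c[-1]+1,r]],.090); print("plate",c[0],c[-1],w[:,:2].round(4).tolist(),w.mean(0)[:2].round(4))
plan(get_obs(),[.4347,-.0011,.045],.057)
E
```

```text
168 177 369 [[0.4057, -0.0621], [0.3987, 0.0563]] [ 0.4022 -0.0029]
178 177 368 [[0.4119, -0.0622], [0.4049, 0.0565]] [ 0.4084 -0.0028]
188 177 368 [[0.4183, -0.0622], [0.4112, 0.0573]] [ 0.4148 -0.0025]
198 179 367 [[0.4247, -0.0611], [0.4176, 0.0575]] [ 0.4211 -0.0018]
208 180 366 [[0.4312, -0.0605], [0.4242, 0.0577]] [ 0.4277 -0.0014]
218 180 365 [[0.4378, -0.0605], [0.4308, 0.0579]] [ 0.4343 -0.0013]
228 181 365 [[0.4445, -0.06], [0.4375, 0.0588]] [ 0.441  -0.0006]
238 182 364 [[0.4513, -0.0594], [0.4443, 0.059]] [ 4.478e-01 -2.000e-04]
248 183 364 [[0.4582, -0.0588], [0.4512, 0.0599]] [0.4547 0.0005]
200 163 [[ 0.4018 -0.048   0.018 ]]
240 164 [[ 0.4009 -0.0235  0.018 ]]
300 164 [[0.3988 0.0132 0.018 ]]
340 162 [[0.3961 0.0375 0.018 ]]
plate 207 343 [[0.408, -0.0311], [0.4045, 0.0275]] [ 0.4062 -0.0018]
plate 207 342 [[0.417, -0.031], [0.4135, 0.028]] [ 0.4152 -0.0015]
plate 208 341 [[0.4239, -0.0305], [0.4204, 0.0283]] [ 0.4222 -0.0011]
rot [-0.0001  0.     -0.0023] d [0.0005 0.0016 0.0543] rows>= 0.8686958963227838 0.012297021115675754
```

```bash
python3 -m jog '[[0,0,-0.003,0,0.001,0.03,0.01],[0,0,-0.003,0,0.001,0.05,0.01],[0,0,-0.003,0,0.001,0.056,0.01],[0,0,-0.003,0,0.001,0.06,0.01],[0,0,-0.003,0,0.001,0.06,0.01]]'
python3 - <<'E'
from h import *; from workcell import get_obs
plan(get_obs(),[.4347,-.0011,.04],.060)
E
```

```text
clock: 5.42
eef_pos: [0.4359, -0.0007, 0.0401]
tool_rot: [-0.03, 1.0, -0.0, 0.001]
ft_force: [0.3, -0.1, -2.4]
grip_width: 0.0231
grasp_force: 59.8
rot [-0.0002  0.0017 -0.0004] d [ 0.0013 -0.0003  0.0001] rows>= 0.020716301350153832 0.009073086928453003
```

```bash
for i in 1; do python3 -m jog '[[0,0,0,0,0,0.001,0.01],[0,0,0,0,0,0.002,0.01],[0,0,0,0,0,0.002,0.01]]'; done
```

```text
clock: 5.8
eef_pos: [0.4361, -0.0006, 0.0397]
tool_rot: [-0.03, 1.0, -0.0, 0.001]
ft_force: [-5.4, 0.2, 14.9]
grip_width: 0.0227
grasp_force: 62.1
```

```bash
python3 -m jog '[[0,0,0,0,0,0.001,0.01],[0,0,0,0,0,0.001,0.01]]'
```

```text
clock: 6.05
eef_pos: [0.4361, -0.0005, 0.0396]
tool_rot: [-0.03, 1.0, -0.0, 0.002]
ft_force: [-8.2, 0.6, 23.0]
grip_width: 0.0228
grasp_force: 63.4
```

```bash
python3 -m jog '[[0,0,0,0,0,0.001,0.01],[0,0,0,0,0,0.001,0.01]]'
```

```text
clock: 6.3
eef_pos: [0.4361, -0.0006, 0.0396]
tool_rot: [-0.03, 1.0, -0.0, 0.002]
ft_force: [-11.0, 0.6, 33.8]
grip_width: 0.0226
grasp_force: 64.6
```

```bash
python3 -m jog '[[0,0,0,0,0,-0.003,0.01],[0,0,0,0,0,-0.003,0.01]]'
python3 - <<'E'
from h import *; from workcell import get_obs
f=dict(np.load("top0.npz"))
w=ray(f,np.array([[133,242],[200,233]])/4.4+[224.6,184.6],.0305)
o=np.array([.535,.0048]);a=.061;M=np.array([[np.cos(a),np.sin(a)],[-np.sin(a),np.cos(a)]])
print((M@(w[:,:2]-o).T).T); print("tcp",M@(get_obs()["eef_pos"][:2]-o))
p=f["p"]
for x in (254,255,269,270): print(x,[int(v) for v in cv2.cvtColor(p,cv2.COLOR_RGB2HSV)[230:246,x,1]])
E
```

```text
clock: 6.55
eef_pos: [0.4363, -0.0004, 0.0397]
tool_rot: [-0.03, 1.0, 0.0, 0.001]
ft_force: [-2.6, 0.9, 10.4]
grip_width: 0.023
grasp_force: 61.5
[[ 0.0156212   0.01892315]
 [ 0.01600463 -0.01746303]]
tcp [-0.09882041  0.00086418]
254 [19, 18, 18, 19, 20, 17, 18, 18, 22, 3, 74, 105, 111, 110, 110, 110]
255 [18, 18, 18, 18, 19, 20, 19, 17, 20, 10, 81, 108, 111, 111, 112, 110]
269 [16, 16, 21, 18, 19, 19, 20, 3, 66, 104, 112, 110, 112, 110, 111, 109]
270 [19, 16, 19, 19, 18, 18, 18, 8, 78, 105, 110, 109, 109, 111, 109, 109]
```

```bash
python3 -m jog '[[0,0,0,-0.004,0,-0.0006,0.01],[0,0,0,-0.008,0,-0.0006,0.01],[0,0,0,-0.012,0,-0.0006,0.01],[0,0,0,-0.016,0,-0.0006,0.01],[0,0,0,-0.016,0,-0.0006,0.01]]'
```

```text
clock: 7.18
eef_pos: [0.4506, 0.0003, 0.0397]
tool_rot: [-0.03, 1.0, -0.0, -0.0]
ft_force: [-5.5, 0.5, 11.3]
grip_width: 0.0227
grasp_force: 61.7
```

```bash
python3 -m jog '[[0,0,0,-0.002,0,0,0.01],[0,0,0,-0.004,0,0,0.01],[0,0,0,-0.006,0,0,0.01],[0,0,0,-0.008,0,0,0.01],[0,0,0,-0.01,0,0,0.01],[0,0,0,-0.01,0,0,0.01]]'
```

```text
clock: 7.92
eef_pos: [0.4601, 0.0009, 0.0397]
tool_rot: [-0.03, 1.0, -0.0, -0.001]
ft_force: [-5.9, -0.5, 12.0]
grip_width: 0.0226
grasp_force: 61.7
```

```bash
python3 -m jog '[[0,0,0,-0.002,0,0,0.01],[0,0,0,-0.004,0,0,0.01],[0,0,0,-0.006,0,0,0.01],[0,0,0,-0.008,0,0,0.01],[0,0,0,-0.01,0,0,0.01],[0,0,0,-0.01,0,0,0.01]]'
```

```text
clock: 8.68
eef_pos: [0.4651, 0.0011, 0.0396]
tool_rot: [-0.03, 1.0, -0.001, -0.005]
ft_force: [-18.9, -1.6, 26.4]
grip_width: 0.0227
grasp_force: 63.2
```

```bash
python3 -m jog '[[0,0,0,-0.002,0,0,0.01],[0,0,0,-0.004,0,0,0.01],[0,0,0,-0.006,0,0,0.01],[0,0,0,-0.008,0,0,0.01],[0,0,0,-0.008,0,0,0.01]]'
python3 - <<'E'
from h import *; from workcell import get_obs,imaging
q,d=imaging.camera("side")
cv2.imwrite("pics/s4.png",cv2.resize(q[180:270,190:350],(800,450),interpolation=2)[:,:,::-1])
E
```

```text
clock: 9.3
eef_pos: [0.4694, 0.0013, 0.0396]
tool_rot: [-0.03, 1.0, -0.001, -0.009]
ft_force: [-27.0, -2.8, 33.5]
grip_width: 0.0226
grasp_force: 63.8
```

View pics/s4.png

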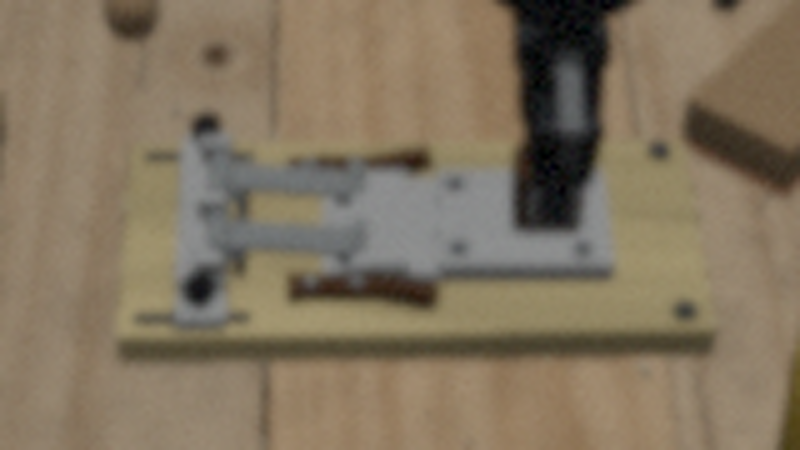

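The side view shows the noses at about (350,178) and (355,237) climbing on the plate's front, and the plate lying flat between the rails. The downward load has grown too high, so I'll ease it.

```bash
python3 -m jog '[[0,0,0,0.001,0,-0.0015,0.01],[0,0,0,0.001,0,-0.0027,0.01],[0,0,0,0.001,0,-0.0027,0.01],[0,0,0,0.001,0,-0.0027,0.01]]'
```

```text
clock: 9.85
eef_pos: [0.4718, 0.0016, 0.0398]
tool_rot: [-0.03, 1.0, -0.0, -0.006]
ft_force: [-11.5, -0.9, 5.2]
grip_width: 0.0228
grasp_force: 59.9
```

```bash
python3 -m jog '[[0,0,0,-0.0015,0,0,0.01],[0,0,0,-0.003,0,0,0.01],[0,0,0,-0.004,0,0,0.01],[0,0,0,-0.004,0,0,0.01]]'
```

```text
clock: 10.35
eef_pos: [0.4755, 0.002, 0.0397]
tool_rot: [-0.03, 1.0, -0.0, -0.006]
ft_force: [-11.6, -1.2, 5.1]
grip_width: 0.023
grasp_force: 60.1
```

```bash
python3 -m jog '[[0,0,0,-0.0015,0,-0.0003,0.01],[0,0,0,-0.003,0,-0.0003,0.01],[0,0,0,-0.003,0,-0.0003,0.01]]'
```

```text
clock: 10.72
eef_pos: [0.479, 0.0023, 0.04]
tool_rot: [-0.03, 1.0, -0.0, -0.006]
ft_force: [-10.2, -1.0, 2.7]
grip_width: 0.0225
grasp_force: 59.8
```

```bash
python3 -m jog '[[0,0,0,-0.0015,0,0,0.01],[0,0,0,-0.003,0,0,0.01],[0,0,0,-0.004,0,0,0.01],[0,0,0,-0.004,0,0,0.01]]'
```

```text
clock: 11.22
eef_pos: [0.4847, 0.0027, 0.04]
tool_rot: [-0.03, 1.0, 0.0, -0.004]
ft_force: [-6.2, -0.4, -1.3]
grip_width: 0.0227
grasp_force: 59.4
```

```bash
python3 -m jog '[[0,0,0,-0.001,0,0,0.01],[0,0,0,-0.002,0,0,0.01],[0,0,0,-0.002,0,0,0.01]]'
```

```text
clock: 11.6
eef_pos: [0.4868, 0.0028, 0.04]
tool_rot: [-0.03, 1.0, -0.0, -0.004]
ft_force: [-6.9, -1.7, -0.9]
grip_width: 0.0232
grasp_force: 59.4
```

```bash
python3 -m jog '[[0,0,0,-0.001,0,0,0.01],[0,0,0,-0.002,0,0,0.01],[0,0,0,-0.003,0,0,0.01],[0,0,0,-0.003,0,0,0.01]]'
```

```text
clock: 12.1
eef_pos: [0.4898, 0.003, 0.04]
tool_rot: [-0.03, 1.0, 0.0, -0.004]
ft_force: [-5.9, 0.2, -2.3]
grip_width: 0.0226
grasp_force: 59.4
```

```bash
python3 -m jog '[[0,0,0,-0.001,0,0,0.01],[0,0,0,-0.002,0,0,0.01],[0,0,0,-0.002,0,0,0.01]]'
```

```text
clock: 12.48
eef_pos: [0.4918, 0.0031, 0.04]
tool_rot: [-0.03, 1.0, -0.0, -0.004]
ft_force: [-6.8, 0.6, -0.2]
grip_width: 0.0226
grasp_force: 59.4
```

```bash
python3 -m jog '[[0,0,0,-0.001,0,0,0.01],[0,0,0,-0.0015,0,0,0.01],[0,0,0,-0.0015,0,0,0.01]]'
```

```text
clock: 12.85
eef_pos: [0.4933, 0.0032, 0.04]
tool_rot: [-0.03, 1.0, -0.0, -0.004]
ft_force: [-6.0, -0.3, -0.2]
grip_width: 0.023
grasp_force: 59.4
```

```bash
python3 -m jog '[[0,0,0,-0.001,0,0,0.01],[0,0,0,-0.0015,0,0,0.01],[0,0,0,-0.0015,0,0,0.01]]'
```

```text
clock: 13.22
eef_pos: [0.4948, 0.0033, 0.04]
tool_rot: [-0.03, 1.0, -0.0, -0.004]
ft_force: [-6.3, -0.7, -1.0]
grip_width: 0.0231
grasp_force: 59.4
```

```bash
python3 -m jog '[[0,0,0,-0.001,0,0,0.01],[0,0,0,-0.0015,0,0,0.01],[0,0,0,-0.0015,0,0,0.01]]'
```

```text
clock: 13.6
eef_pos: [0.4967, 0.0034, 0.04]
tool_rot: [-0.03, 1.0, 0.0, -0.004]
ft_force: [-5.7, -0.5, -2.2]
grip_width: 0.023
grasp_force: 59.3
```

```bash
python3 -m jog '[[0,0,0,-0.001,0,0,0.01],[0,0,0,-0.0015,0,0,0.01],[0,0,0,-0.0015,0,0,0.01]]'
```

```text
clock: 13.98
eef_pos: [0.5021, 0.0036, 0.0414]
tool_rot: [-0.03, 1.0, 0.0, -0.0]
ft_force: [1.2, -0.3, -6.7]
grip_width: 0.0229
grasp_force: 59.1
```

```bash
python3 -m jog '[[0,0,0,0,0,0.001,0.01],[0,0,0,0,0,0.0015,0.01],[0,0,0,0,0,0.0015,0.01]]'
python3 - <<'E'
from h import *; from workcell import get_obs,imaging
q,d=imaging.camera("side")
cv2.imwrite("pics/s5.png",cv2.resize(q[180:270,190:350],(800,450),interpolation=2)[:,:,::-1])
o=get_obs();a=.061;M=np.array([[np.cos(a),np.sin(a)],[-np.sin(a),np.cos(a)]]);print(M@(o["eef_pos"][:2]-[.535,.0048]),o["ft_force"],o["ft_torque"])
E
```

```text
clock: 14.35
eef_pos: [0.5021, 0.0036, 0.0407]
tool_rot: [-0.03, 1.0, 0.0, 0.0]
ft_force: [-1.3, 0.3, -2.0]
grip_width: 0.0229
grasp_force: 59.7
[-0.03292624  0.0008136 ] [-2.39970753  0.03278358 -2.24907595] [-0.03016547  0.33235067  0.07080615]
```

View pics/s5.png

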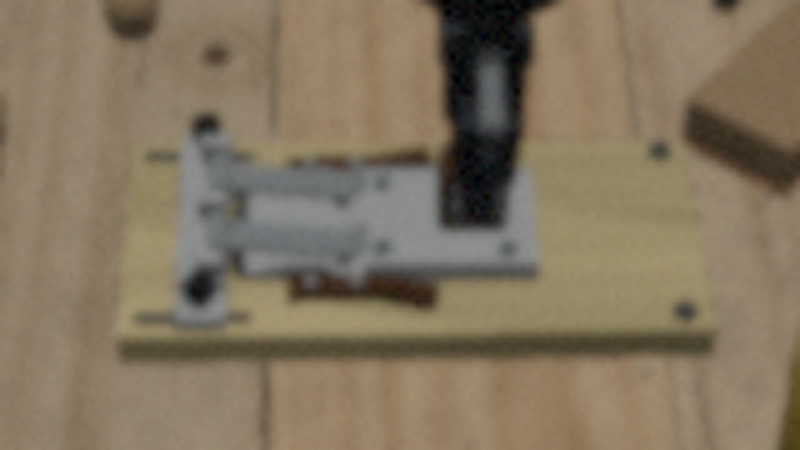

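The plate's front, at about (243,215), has reached the stop, and the noses at about (360,180) and (362,238) lie at the groove, snapped down. Next I feel for the stop in small steps.

```bash
python3 -m jog '[[0,0,0,-0.0005,0,0,0.01],[0,0,0,-0.001,0,0,0.01],[0,0,0,-0.001,0,0,0.01]]'
```

```text
clock: 14.78
eef_pos: [0.5025, 0.0036, 0.0403]
tool_rot: [-0.03, 1.0, -0.0, -0.001]
ft_force: [-3.4, 0.1, -0.5]
grip_width: 0.0228
grasp_force: 59.8
```

```bash
python3 -m jog '[[0,0,0,-0.0005,0,0,0.01],[0,0,0,-0.0007,0,0,0.01],[0,0,0,-0.0007,0,0,0.01]]'
```

```text
clock: 15.15
eef_pos: [0.5027, 0.0036, 0.0401]
tool_rot: [-0.03, 1.0, -0.0, -0.001]
ft_force: [-5.8, -0.2, 0.5]
grip_width: 0.0225
grasp_force: 59.9
```

```bash
python3 -m jog '[[0,0,0,-0.0004,0,0,0.01],[0,0,0,-0.0006,0,0,0.01],[0,0,0,-0.0006,0,0,0.01]]'
```

```text
clock: 15.52
eef_pos: [0.5028, 0.0036, 0.04]
tool_rot: [-0.03, 1.0, -0.0, -0.001]
ft_force: [-6.2, -0.5, -0.1]
grip_width: 0.023
grasp_force: 59.9
```

```bash
python3 -m jog '[[0,0,0,0.001,0,0,0.01],[0,0,0,0.002,0,0,0.01],[0,0,0,0.002,0,0,0.04],[0,0,0,0.002,0,0,0.04],[0,0,0,0.002,0,0,0.05],[0,0,0,0.002,0,0,0.05],[0,0,0,0.002,0,-0.02,0.05],[0,0,0,0.002,0,-0.06,0.05],[0,0,0,0.002,0,-0.12,0.05]]'
```

```text
clock: 16.65
eef_pos: [0.5008, 0.0036, 0.16]
tool_rot: [-0.03, 1.0, 0.0, -0.002]
ft_force: [2.1, 0.1, 0.4]
grip_width: 0.0496
grasp_force: 0.0
```

```bash
python3 -m jog '[[0,0,0,0.06,0,0,0.05],[0,0,0,0.1,0,0,0.05],[0,0,0,0.1,0,0,0.05]]'
python3 - <<'E'
from h import *; from workcell import get_obs,imaging
q,d=imaging.camera("side"); w,d=imaging.camera("wrist"); o=get_obs(); c=imaging.calibration("wrist")
a=cv2.resize(q[195:255,205:340],(450,200),interpolation=2); b=cv2.resize(w,(450,338))
cv2.imwrite("pics/f.png",np.vstack([a,b])[:,:,::-1]); print(o["ft_force"],o["eef_pos"],o["clock"])
E
```

```text
clock: 17.02
eef_pos: [0.3996, -0.0025, 0.1605]
tool_rot: [-0.03, 1.0, 0.0, -0.001]
ft_force: [0.3, 0.4, 0.4]
grip_width: 0.0496
grasp_force: 0.0
[0.42843622 0.04294815 0.23827577] [ 0.40324987 -0.00243107  0.16096137] 17.125
```

View pics/f.png

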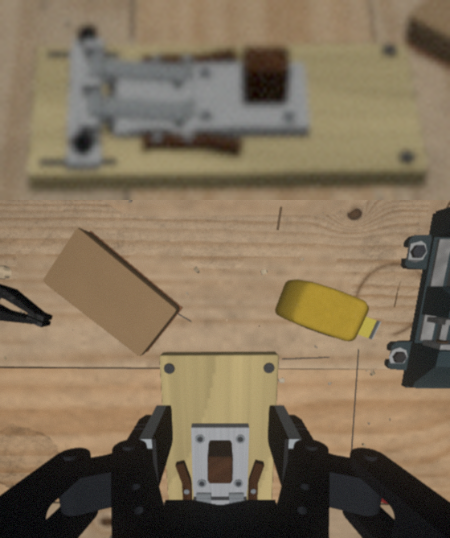

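The template sits square between the rails with the handle free at (265,75), and the bystanders are untouched. I'll do one quick depth check that the clips are down before handing in.

```bash
python3 - <<'E'
from h import *; from workcell import get_obs,imaging
a=dict(np.load("side0.npz")); c=imaging.calibration("side"); p,d=imaging.camera("side")
ang=.061; M=np.array([[np.cos(ang),-np.sin(ang)],[np.sin(ang),np.cos(ang)]])
for y in(.018,-.018):
    for x in(.019,.024,.032):
        q=M@[x,y]+[.535,.0048]; u,v=proj(c,[*q,.0305])[0].round().astype(int)
        f=lambda D:1000*np.median(D[v-1:v+2,u-1:u+2]); print(x,y,f(a["d"]).round(1),f(d).round(1))
E
```

```text
0.019 0.018 1018.6 1019.8
0.024 0.018 1023.1 1023.7
0.032 0.018 1021.0 1020.2
0.019 -0.018 1047.6 1045.5
0.024 -0.018 1049.7 1052.8
0.032 -0.018 1050.8 1050.0
```

```bash
python3 -c "
from workcell import workorder; print(workorder.job_done())"
```

```text
the job is handed in; nothing more can be done
None
```

The template is in the fixture, pushed home with about 6 N on the end stop, and released. Force and depth readings indicate both clips are down in its groove. I didn't move any bystander, and the job is handed in at about 17 s, but the hand-in returned no verdict.

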